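# Eject the bead cartridge and load the bead feeder

### The arm

A 6-joint arm with a two-finger parallel gripper is mounted at the origin on the work surface. World frame = base frame: x ahead of the robot, y to its left, z up, the work surface at z = 0. Lengths are in m, angles in degrees, forces in N, time in s.
With the tool pointing down it reaches from about 0.4 to 0.825 m from the base axis. Payload 7 kg.
Tool frame: the origin (TCP) lies at the centre of the arm's flange, where the gripper is bolted on; the fingertips stand 178 mm ahead of it and the grasp point (between the pads) lies 159 mm ahead of it (r.tips_ahead is the z of the fingertips in the tool frame, in m); z points along the fingers, y is the line along which they close (so a half turn about z gives the same grasp; the last joint's range is limited). The gripper opens to 88 mm and grips with 3 to 60 N. Pads are 19 mm wide; open, the fingers measure 130 mm over their backs; the gripper's body (78 mm by 193 mm) begins 47 mm behind the grasp point.
Start: joints at [83.371, 20.546, 0.682, 0, -70.136, -16.507], TCP at [0.265, 0.621, 0.405] pointing down, gripper open.
Joint ranges: [-176.03, 176.03], [-82.01, 121.73], [-58.28, 71.71], [-173.87, 95.51], [-174.79, -0.11], [-173.66, 173.66]. Speed limits (degrees/s): [136.94, 136.94, 172.46, 180, 180, 180].

### API

Orientations are given as [roll, pitch, yaw] about the fixed x, y, z axes, in that order (R = Rz(yaw) Ry(pitch) Rx(roll)).
In Python, from plant import r gives the robot as it stands. The module is installed in compiled form; this text tells all that it offers.
- The arm moves only by the shell command python3 -m pendant 'ROWS' [FORCE]. ROWS is JSON, a list that holds one entry, the list of rows, each a list of 7 numbers: the shift along the tool's x, y, z in m, then the turn, a rotation vector about the tool's x, y, z in degrees, then the gripper command: -1 is shut, 1 is fully open, values between are in proportion. A call has 1 to 5 rows; each row is the pose to reach, as a shift and turn from the pose commanded when the call began, along the tool's axes at that moment; what a row does not reach only later rows make up. A row lasts 1/10 s, in which the tool goes at most 50 mm and 8.59 degrees, less where a joint would pass 70% of its speed; a pose out of reach is approached as far as the arm can. A call with a gripper value outside its range is refused whole. The fingers move at their own pace and stop on an object; FORCE is the grip in N (left out, the last holds). Time passes only in rows, so rows that repeat a pose let the fingers close. It gives the time, the measured TCP pose, the force, the opening and the grip force at its end, in the units of the state.
- r.get_state(): the state, without advancing time (a new reading comes with each control period).
- r.capture(name): name is "side" or "top"; returns the picture (400x640x3 uint8, red, green, blue); there is no depth.
- r.camera_params(name): a dict with "fx", "fy", "cx", "cy" (pixels), "dist_coeffs" ([k1, k2, p1, p2, k3] as OpenCV has them; the pictures are not rectified), "R" (3x3) and "t" (3): a world point X has camera coordinates R X + t. Camera axes: x right, y down, z forward; pixel columns grow to the right and rows downward; lengths in m; the calibration is good to about 2 mm. A picture is of the moment at which its call begins. camera_params takes no time and is no camera call.
- r.close_job(): hands the job in; it is judged then, once.
The state is a dict: "time_s": time; "joints": joint angles; "qd": joint speeds; "joint_torque": joint torques, N m; "tcp_pos": TCP position; "eef_rot": TCP orientation; "contact_force": force on the tool from outside, world axes, zero at the start; "moment": the same for the moment, N m; "gripper_width": finger opening in m; "gripper_force": force on a finger pad.
Only numpy, scipy, OpenCV 4.12 (cv2) and the standard library are available. Lean on these libraries where they do the work, as an engineer would, in place of code of your own. Each camera call takes 0.05 s, during which the arm holds its last target. There are 200 camera calls.

### The job

Push the spring ejector slide of the charging dock fully forward so that the bead cartridge comes out, let the slide spring back, draw the cartridge clear and lay it down on the table. Then take it again farther back and slide it, plain end first, into the bore of the bead feeder until the thin dark line round the tube is flush with the bore's mouth, and let go. Leave everything else where it stands.

Things in the scene. Friction and masses are not known exactly. Their poses are not given: they have to be found in the camera images.
- cartridge: Bead cartridge, 0.11-0.23 kg: aluminium tube, 30 mm diameter, black square cap at one end, 140 mm long. Origin on its axis at mid-length, at the thin dark line round the tube; x points to the plain, tapered end (x=+70 mm). Round tube x=-38..+70, square cap (30x30 mm) -62..-38, 14 mm stub to -70. Lies on a flat of the cap without rolling, axis 15 mm up. Starts wholly inside the dock's hood.
- plain_end (a point): Centre of the cartridge's plain end, 70 mm from the dark line; at the start 2 to 8 mm behind the hood's mouth, so the cartridge cannot be gripped there.
- dock: Charging dock, fixed: grey roofed channel (hood) 50 mm wide, 74 mm tall outside, x=0..+174 mm. Origin on the table under the middle of the hood's mouth. Channel inside 34 x 34 mm, floor 34 mm above the table. The cartridge's axis lies along the dock's x, 49 mm above the table, and it comes out towards -x. Foot plate 100 mm wide, 6 mm thick, x=-75..+175.
- tongue (a point): Top of the middle of the dock's tongue, at x=-35 mm, 34 mm above the table. The tongue is a narrow flat rail, 18 mm wide, level with the channel floor, from the mouth to x=-70 mm; it carries the cartridge as it comes out. Fingers can pass down on either side of it.
- slide (a joint): The dock's ejector slide in m: 0 at rest, 0.066 fully forward (towards the dock's -x, the mouth). A spring (2 N at rest, 8 N fully forward) returns it to 0 once let go. Fully forward it has pushed the cartridge's plain end 54 mm out of the mouth, over the tongue; the cartridge stays there when the slide springs back.
- tab (a point): Middle of the top edge of the slide's upright black tab, which moves with the slide. Tab: 10 mm thick (dock's x), 36 mm wide (y), 77 to 121 mm above the table; at rest 75 mm behind the mouth, fully forward 9 mm behind it. Behind it (+x) only the slide's 16 mm wide bar, top 85 mm above the table, follows for 85 mm; the hood's roof is below.
- feeder: Bead feeder, fixed. Origin on the table under the middle of its bore's mouth. The bore is level, runs along the feeder's +x, open towards -x. Steel block with the bore: 60 mm wide, 29 to 81 mm above the table, on a foot, x=0..+95 mm; behind it a white housing 110 mm wide, 88 mm tall, x=+95..+195, with a low round hopper on top (to 108 mm).
- mouth (a point): Centre of the bore's mouth, 55 mm above the table; x into the bore. Bore 34 mm in diameter, 4 mm chamfer at the mouth, 90 mm deep: deeper than the cartridge must go. When loaded, the cartridge's dark line is in the plane of the mouth, 70 mm of it inside and the capped half outside.
- cone_a: Bystander, to be left alone: thread cone wound in dark thread, standing, 60 mm across its foot, 125 mm tall. Loose; origin at the centre of its underside.
- cone_b: Bystander, to be left alone: thread cone wound in pale thread, standing, 60 mm across its foot, 125 mm tall. Loose; origin at the centre of its underside.
- jar: Bystander, to be left alone: lidded glass jar, standing, 64 mm across, 95 mm tall. Loose; origin at the centre of its underside.
- spool: Bystander, to be left alone: flanged thread spool, standing, 60 mm across, 82 mm tall. Loose; origin at the centre of its underside.
- red_box: Bystander, to be left alone: open red tray-like box, 110 (its x) x 90 (its y) x 40 mm tall. Loose; origin at the centre of its underside.
- hoop: Bystander, to be left alone: wooden embroidery hoop lying flat, 150 mm outside, 132 mm inside diameter, 12 mm thick. Loose; origin at the centre of its underside.
- pincushion: Bystander, to be left alone: round grey pincushion, 80 mm across, 40 mm tall. Loose; origin at the centre of its underside.

How it is judged:
By the outcome, as a careful person would: the job done as asked, in the order asked, and still so for the second after the job is handed in, with the robot touching nothing.
It also fails if it takes over 72 s, if anything falls off the work surface, if the arm or the gripper's body presses on something with over 40 N, if the wrist force passes 120 N, or if a joint passes its speed limit or range.

## Working session

There is one attempt and no reset: what is moved stays moved. The work goes in short steps, Python scripts to look and compute and a shell command to move; the robot and the scene stay as the last step left them, time stands still between calls to the robot, and variables do not carry over. Pictures are saved under pics/ and viewed, at most 10 in all, crops included, and the job is handed in when it is done.

```bash
mkdir -p pics; python3 - <<'E'
from plant import r
import cv2,json
for n in("side","top"):
    cv2.imwrite(f"pics/{n}0.png",cv2.resize(r.capture(n)[:,:,::-1],(800,500)))
    p=r.camera_params(n);print(n,{k:(v.tolist() if hasattr(v,'tolist') else v) for k,v in p.items()})
print(r.get_state())
E
```

```text
side {'fx': 457.3864570434123, 'fy': 457.3864570434123, 'cx': 315.57689996708064, 'cy': 206.07114539031, 'dist_coeffs': [-0.08401799117014841, 0.0, 0.0, 0.0, 0.0], 'R': [[0.883491666229756, -0.468295846471584, 0.011894363372306597], [-0.2693058166472625, -0.5285232414348293, -0.8050699102457947], [0.38329734257169185, 0.7080693351930186, -0.5930606745829599]], 't': [-0.5096311108620807, 0.22761487301244337, 1.074412305008146]}
top {'fx': 413.8291782666225, 'fy': 413.8291782666225, 'cx': 312.98888929913875, 'cy': 201.45671077956308, 'dist_coeffs': [-0.09036018461914229, 0.0, 0.0, 0.0, 0.0], 'R': [[0.012227023213364547, -0.9999156092558771, -0.004390247121520919], [-0.9917653382214352, -0.011567360213295108, -0.12754493357330315], [0.12748338639156978, 0.005913589784898703, -0.9918230767883925]], 't': [-0.009047510507201692, 0.5974155077079579, 1.1049157357860728]}
{'time_s': 0.1, 'joints': array([ 8.33713450e+01,  2.05886834e+01,  6.40749435e-01, -1.82960837e-02,
       -7.01371390e+01, -1.65059244e+01]), 'qd': array([-0.00439504, -0.06442288,  0.12978782,  0.07971501,  0.01663199,
       -0.02792771]), 'joint_torque': array([-2.46845695e-03, -5.84163237e+01,  2.93749398e+01,  7.01562837e+00,
        1.01862982e-02, -4.32853369e-05]), 'tcp_pos': array([0.26514676, 0.62056579, 0.40381227]), 'eef_rot': array([ 1.79913546e+02, -7.68107867e-03, -2.31408028e+01]), 'contact_force': array([ 0.01001865,  0.35374911, -0.51015804]), 'moment': array([0.00361081, 0.04466533, 0.03902301]), 'gripper_force': 0.0, 'gripper_width': 0.08798116118872876}
```

View pics/top0.png

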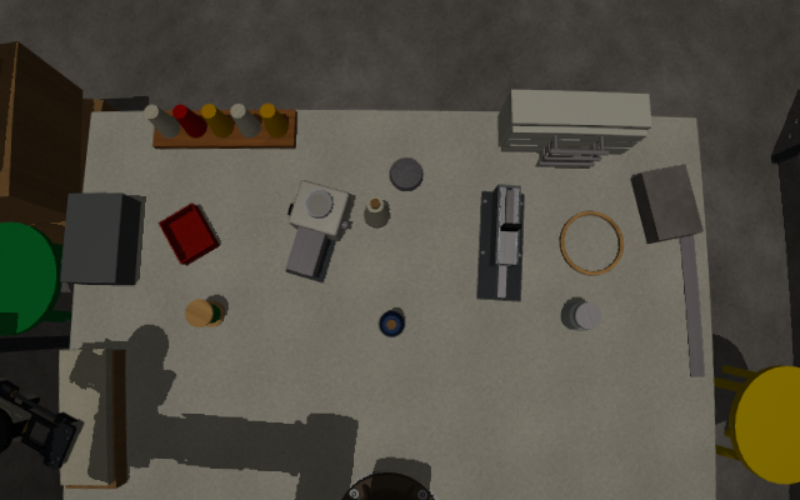

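View pics/side0.png

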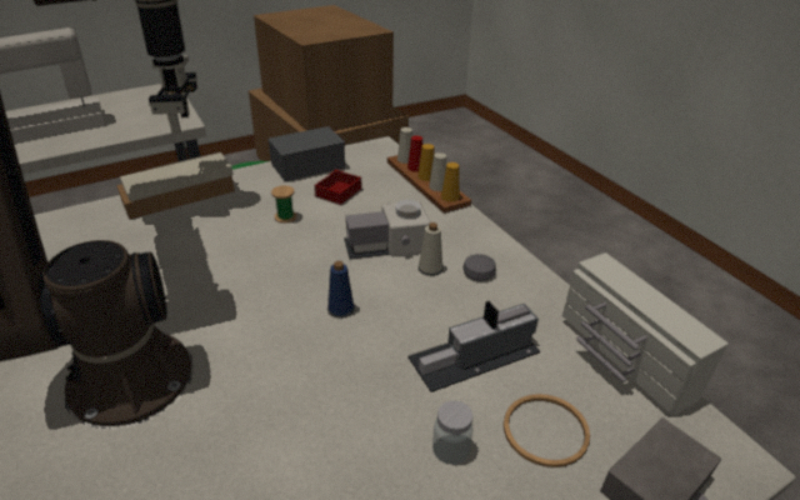

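The top view shows the dock at about (502,240), its tongue pointing towards the robot, and the feeder at about (318,230), its bore also facing the robot. The next picture is a set of enlarged crops of both from both cameras.

```bash
cat > h.py <<'E'
import numpy as np,cv2
from plant import r
P={n:r.camera_params(n) for n in("side","top")}
def KD(n):
    p=P[n];return np.array([[p['fx'],0,p['cx']],[0,p['fy'],p['cy']],[0,0,1.]]),np.array(p['dist_coeffs'])
def proj(n,X):
    K,d=KD(n);return cv2.projectPoints(np.atleast_2d(np.array(X,float)),cv2.Rodrigues(np.array(P[n]['R']))[0],np.array(P[n]['t']),K,d)[0].reshape(-1,2)
def onz(n,uv,z):
    K,d=KD(n);R=np.array(P[n]['R']);t=np.array(P[n]['t'])
    q=cv2.undistortPoints(np.array([[uv]],float),K,d)[0,0];v=R.T@np.array([q[0],q[1],1]);c=-R.T@t
    return c+v*(z-c[2])/v[2]
def crop(img,x,y,w,h,s):
    return cv2.resize(np.ascontiguousarray(img[y:y+h,x:x+w,::-1]),None,fx=s,fy=s,interpolation=cv2.INTER_CUBIC)
def pose(obj2,x,y,yaw):
    o=np.array(obj2,float);c,s=np.cos(yaw),np.sin(yaw)
    return np.c_[x+c*o[:,0]-s*o[:,1],y+s*o[:,0]+c*o[:,1],o[:,2]]
E
python3 - <<'E'
from h import *
t=r.capture("top");s=r.capture("side")
a=crop(t,375,140,50,105,5.5); b=crop(t,220,138,70,90,5.5)
c=crop(s,325,235,110,75,3.6); d=crop(s,270,155,80,55,3.6)
c2=np.zeros((600,800,3),np.uint8)
for im,x,y in((a,0,0),(b,0+280,0)): 
    im=im[:600];c2[y:y+im.shape[0],x:x+im.shape[1]][:]=im[:, :800-x]
g=lambda im:np.clip(im*1.6,0,255).astype(np.uint8)
cv2.imwrite("pics/c1.png",g(c2))
e=np.zeros((500,800,3),np.uint8)
c=crop(s,325,235,110,75,4);d=crop(s,270,155,80,55,3.6)
e=np.zeros((510,800,3),np.uint8);e[:300,:440]=c;e[:198,445:733]=d
cv2.imwrite("pics/c2.png",g(e))
E
```

```text
(no output)
```

View pics/c1.png

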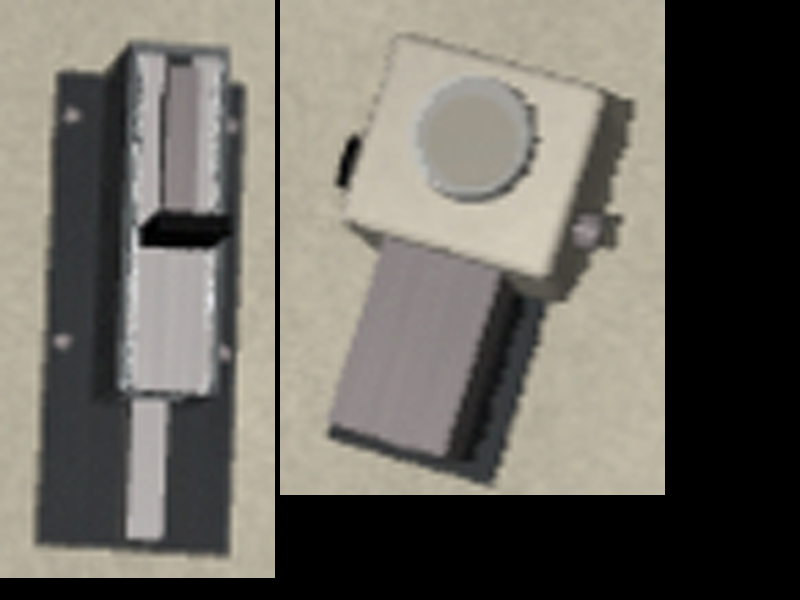

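View pics/c2.png

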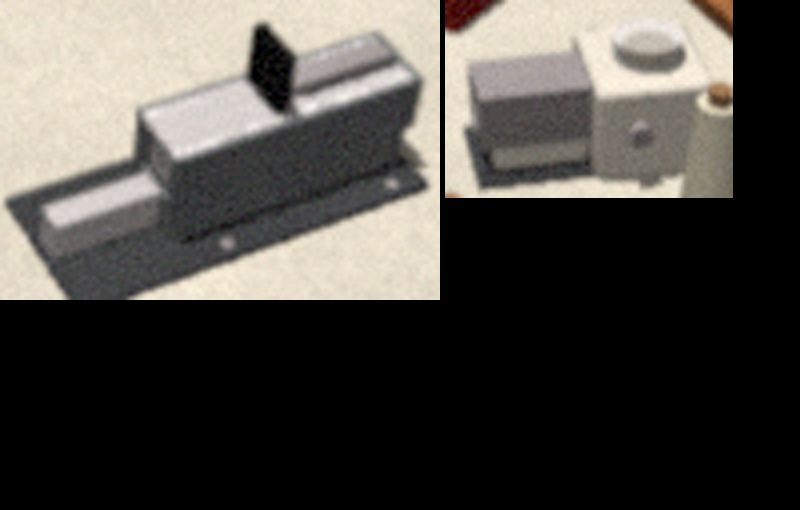

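In the crops the dock's hood-front top corners lie at (118,388) and (212,390) and the tongue's end at (127..163,539). The feeder's block-front corners are at (330,428) and (445,456). I'll fit both poses to these corners.

```bash
cat > fit.py <<'E'
from h import *
from scipy.optimize import least_squares
def top(l,s,ox,oy,dx=0): return np.array([[ox+(x-dx+.5)/s-.5,oy+(y+.5)/s-.5] for x,y in l])
sets={'dock':[("top",top([(118,388),(212,390),(36,544),(228,556),(57,70),(245,84),(127,538),(163,540),(130,43),(229,47)],5.5,375,140),
 [(0,.025,.074),(0,-.025,.074),(-.075,.05,.006),(-.075,-.05,.006),(.175,.05,.006),(.175,-.05,.006),(-.07,.009,.034),(-.07,-.009,.034),(.174,.025,.074),(.174,-.025,.074)]),
 ("side",top([(137,108),(177,158),(378,33),(421,80),(6,200),(427,183)],4,325,235),
 [(0,.025,.074),(0,-.025,.074),(.174,.025,.074),(.174,-.025,.074),(-.075,.05,.006),(.175,-.05,.006)])],
'feeder':[("top",top([(50,428),(165,456),(105,238),(220,272),(65,220),(268,277),(120,35),(325,93)],5.5,220,138),
 [(0,.03,.081),(0,-.03,.081),(.095,.03,.081),(.095,-.03,.081),(.095,.055,.088),(.095,-.055,.088),(.195,.055,.088),(.195,-.055,.088)]),
 ("side",top([(25,68),(38,98),(147,88)],3.6,270,155),[(0,.03,.081),(0,-.03,.081),(.095,-.03,.081)])]}
for k,S in sets.items():
    f=lambda p:np.concatenate([(proj(n,pose(o,*p))-uv).ravel() for n,uv,o in S])
    s=least_squares(f,[.6,0,0],loss='soft_l1');print(k,s.x[:2].round(4),np.degrees(s.x[2]).round(2));print(f(s.x).reshape(-1,2).round(1).tolist())
    for i in (0,1):
        q=least_squares(lambda p:(proj(S[i][0],pose(S[i][2],*p))-S[i][1]).ravel(),[.6,0,0],loss='soft_l1').x;print(S[i][0],q[:2].round(4),np.degrees(q[2]).round(2))
for n,uv,z in(('cone_a',(392,322),.12),('jar',(586,315),.095),('cone_b',(374,204),.12),('spool',(202,313),.08),('hoop',(591,243),.012),('box',(190,234),.04)):
    print(n,onz("top",(uv[0]/1.25,uv[1]/1.25),z).round(3))
E
python3 fit.py
```

```text
dock [ 0.571  -0.2491] -3.18
[[-0.2, -0.1], [1.2, 0.8], [0.0, -0.1], [0.3, 0.0], [0.2, -0.3], [0.3, -0.5], [0.0, -0.2], [-0.0, -0.2], [0.2, -0.5], [0.3, 0.0], [-0.7, -0.2], [-0.2, 0.9], [-0.8, -0.9], [0.2, -0.5], [-1.4, -0.8], [0.5, -0.1]]
top [ 0.5706 -0.2486] -3.1
side [ 0.5713 -0.2502] -3.2
feeder [0.5464 0.193 ] -15.09
[[-0.1, -0.8], [0.4, 0.2], [0.3, -0.2], [0.7, -0.4], [-1.7, 0.1], [0.6, 0.8], [-0.7, -1.2], [0.9, -1.1], [-1.3, -1.5], [-1.8, 0.7], [-0.6, -0.1]]
top [0.5456 0.1938] -15.32
side [0.5488 0.1896] -14.03
cone_a [ 0.444 -0.006  0.12 ]
jar [ 0.462 -0.412  0.095]
cone_b [0.687 0.035 0.12 ]
spool [0.456 0.399 0.08 ]
hoop [ 0.627 -0.46   0.012]
box [0.632 0.452 0.04 ]
```

The dock is at about (0.571, -0.249) with yaw -3.15°, the feeder at about (0.546, 0.193) with yaw about -15.2°. I'm moving above a point behind the tab with the gripper shut.

```bash
cat > go.py <<'E'
import sys,numpy as np
from plant import r
# go.py x y z yaw : shift in tool axes from current pose (z of TCP)
s=r.get_state();x,y,z,w=map(float,sys.argv[1:5])
from scipy.spatial.transform import Rotation as R
q=R.from_euler('xyz',s['eef_rot'],degrees=True);g=R.from_euler('xyz',[180,0,w],degrees=True)
print('t',round(s['time_s'],2),'pos',s['tcp_pos'].round(4),'rot',s['eef_rot'].round(2),'F',s['contact_force'].round(1),'w',round(s['gripper_width'],4),'j6',s['joints'][5].round(1))
print('shift',q.inv().apply(np.array([x,y,z])-s['tcp_pos']).round(4),'turn',(q.inv()*g).as_rotvec(degrees=True).round(2))
E
T='[[[0.182,0.161,0,0,0,0,-1],[0.182,0.161,0,0,0,0,-1],[0.182,0.161,0,0,0,0,-1],[0.182,0.161,0,0,0,0,-1],[0.182,0.161,0,0,0,0,-1]]]'
python3 -m pendant '[[[0.036,0.032,0,0,0,0,-1],[0.072,0.064,0,0,0,0,-1],[0.108,0.096,0,0,0,0,-1],[0.145,0.128,0,0,0,0,-1],[0.181,0.160,0,0,0,0,-1]]]' 20
python3 -m pendant '[[[0.036,0.032,0,0,0,0,-1],[0.072,0.064,0,0,0,0,-1],[0.108,0.096,0,0,0,0,-1],[0.145,0.128,0,0,0,0,-1],[0.181,0.160,0,0,0,0,-1]]]'
python3 -m pendant '[[[0.036,0.032,0,0,0,0,-1],[0.072,0.064,0,0,0,0,-1],[0.108,0.096,0,0,0,0,-1],[0.145,0.128,0,0,0,0,-1],[0.181,0.160,0,0,0,0,-1]]]'
python3 -m pendant '[[[0.036,0.032,0,0,0,-5,-1],[0.072,0.064,0,0,0,-10,-1],[0.108,0.096,0,0,0,-15,-1],[0.145,0.128,0,0,0,-20,-1],[0.181,0.160,0,0,0,-20,-1]]]'
python3 -m pendant '[[[0,0,0,0,0,0,-1],[0,0,0,0,0,0,-1]]]'
python3 go.py 0.679 -0.255 0.273 -3.15
```

```text
time_s: 0.7
tcp_pos: [0.3692, 0.4005, 0.4046]
eef_rot: [-180.0, -0.0, -23.1]
contact_force: [0.8, 1.6, 0.6]
gripper_width: 0.0528
gripper_force: 0.0
time_s: 1.2
tcp_pos: [0.4727, 0.1823, 0.4049]
eef_rot: [-180.0, -0.0, -23.1]
contact_force: [1.4, 0.2, 0.6]
gripper_width: 0.0133
gripper_force: 0.0
time_s: 1.7
tcp_pos: [0.5765, -0.036, 0.4048]
eef_rot: [-180.0, -0.0, -23.1]
contact_force: [1.3, 0.3, 0.9]
gripper_width: 0.0003
gripper_force: 0.0
time_s: 2.2
tcp_pos: [0.6801, -0.2543, 0.4043]
eef_rot: [-180.0, 0.0, -3.0]
contact_force: [1.7, 0.8, 0.2]
gripper_width: 0.0004
gripper_force: 0.0
time_s: 2.4
tcp_pos: [0.6796, -0.2537, 0.4031]
eef_rot: [-180.0, 0.1, -3.3]
contact_force: [0.4, 0.9, -0.3]
gripper_width: 0.0003
gripper_force: 0.0
t 2.4 pos [ 0.6796 -0.2537  0.4031] rot [-1.7998e+02  1.2000e-01 -3.2800e+00] F [ 0.4  0.9 -0.3] w 0.0003 j6 91.9
shift [-0.0002  0.0013  0.1301] turn [-0.02  0.12 -0.13]
```

```bash

python3 -m pendant '[[[0,0.001,0.04,0,0,0,-1],[0,0.001,0.08,0,0,0,-1],[0,0.001,0.11,0,0,0,-1],[0,0.001,0.128,0,0,0,-1],[0,0.001,0.128,0,0,0,-1]]]'
python3 -m pendant '[[[-0.004,0,0,0,0,0,-1],[-0.008,0,0,0,0,0,-1],[-0.013,0,0,0,0,0,-1],[-0.018,0,0,0,0,0,-1],[-0.022,0,0,0,0,0,-1]]]'
python3 -m pendant '[[[-0.006,0,0,0,0,0,-1],[-0.013,0,0,0,0,0,-1],[-0.020,0,0,0,0,0,-1],[-0.028,0,0,0,0,0,-1],[-0.034,0,0,0,0,0,-1]]]'
python3 -m pendant '[[[-0.006,0,0,0,0,0,-1],[-0.012,0,0,0,0,0,-1],[-0.018,0,0,0,0,0,-1],[-0.021,0,0,0,0,0,-1],[-0.021,0,0,0,0,0,-1]]]'
python3 - <<'E'
from h import *
t=r.capture("top");s=r.capture("side")
g=lambda im:np.clip(im*1.5,0,255).astype(np.uint8)
cv2.imwrite("pics/p1.png",g(np.hstack([crop(t,355,140,80,110,5),crop(s,325,215,80,110,5)])))
E
```

```text
time_s: 2.9
tcp_pos: [0.6783, -0.2517, 0.2737]
eef_rot: [-179.9, 0.3, -3.1]
contact_force: [-0.4, 0.7, 0.2]
gripper_width: 0.0004
gripper_force: 0.0
time_s: 3.4
tcp_pos: [0.6577, -0.2521, 0.2781]
eef_rot: [180.0, -0.2, -3.1]
contact_force: [2.5, 0.7, 2.7]
gripper_width: 0.0
gripper_force: 1.3
time_s: 3.9
tcp_pos: [0.6239, -0.2503, 0.2776]
eef_rot: [180.0, -0.2, -3.1]
contact_force: [7.3, 0.6, 2.9]
gripper_width: 0.0006
gripper_force: 3.3
time_s: 4.4
tcp_pos: [0.6032, -0.2491, 0.2777]
eef_rot: [180.0, -0.2, -3.1]
contact_force: [5.9, 0.7, 2.1]
gripper_width: 0.0007
gripper_force: 3.6
```

View pics/p1.png

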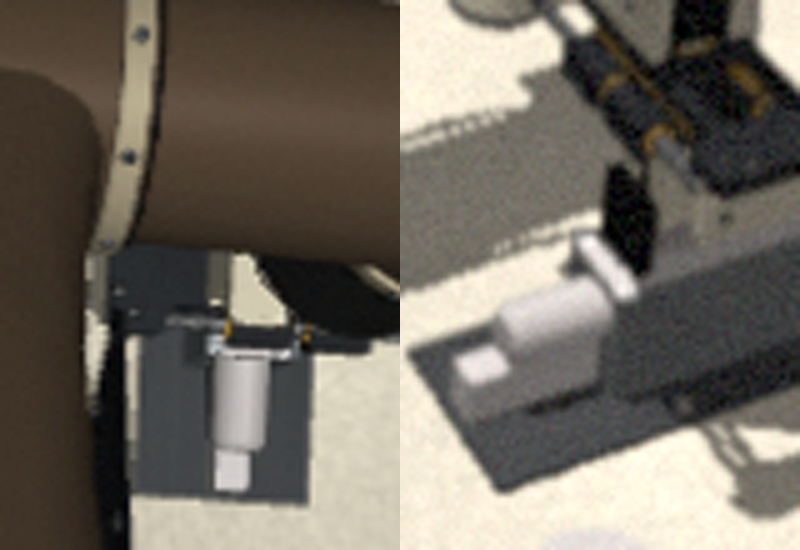

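The cartridge is about 45 mm out, and its end sits on the tongue at (240,445) in the left crop. I'm pushing the rest of the way to the stop.

```bash

python3 -m pendant '[[[-0.002,0,0,0,0,0,-1],[-0.004,0,0,0,0,0,-1],[-0.006,0,0,0,0,0,-1],[-0.007,0,0,0,0,0,-1],[-0.007,0,0,0,0,0,-1]]]'
python3 -m pendant '[[[-0.001,0,0,0,0,0,-1],[-0.002,0,0,0,0,0,-1],[-0.002,0,0,0,0,0,-1]]]'
python3 -m pendant '[[[-0.001,0,0,0,0,0,-1],[-0.002,0,0,0,0,0,-1],[-0.002,0,0,0,0,0,-1]]]'
```

```text
time_s: 5.0
tcp_pos: [0.5975, -0.2487, 0.2777]
eef_rot: [180.0, -0.4, -3.1]
contact_force: [12.1, -0.1, -0.7]
gripper_width: 0.0004
gripper_force: 5.6
time_s: 5.3
tcp_pos: [0.5968, -0.2486, 0.2778]
eef_rot: [179.9, -0.6, -3.1]
contact_force: [16.7, -1.8, -5.4]
gripper_width: 0.0005
gripper_force: 8.5
time_s: 5.6
tcp_pos: [0.5961, -0.2485, 0.2779]
eef_rot: [179.9, -0.8, -3.1]
contact_force: [22.3, -2.4, -10.2]
gripper_width: 0.0008
gripper_force: 11.3
```

The force rose from 12 to 22 N for less than 1.5 mm of travel, so the slide is on its stop. I'm backing off so it springs home, lifting, and moving over the cartridge with the gripper open.

```bash

python3 -m pendant '[[[0.008,0,0,0,0,0,-1],[0.025,0,0,0,0,0,-1],[0.045,0,0,0,0,0,-1],[0.065,0,0,0,0,0,-1],[0.085,0,0,0,0,0,-1]]]'
python3 -m pendant '[[[0.01,0,0,0,0,0,-1],[0.01,0,-0.02,0,0,0,-1],[0.01,0,-0.045,0,0,0,-1],[0.01,0,-0.065,0,0,0,-1],[0.01,0,-0.075,0,0,0,-1]]]'
python3 -m pendant '[[[-0.02,0,0,0,0,0,1],[-0.06,0,0,0,0,0,1],[-0.1,0,0,0,0,0,1],[-0.13,0,0,0,0,0,1],[-0.145,0,0,0,0,0,1]]]'
python3 -m pendant '[[[0,0,0,0,0,0,1],[0,0,0,0,0,0,1]]]'
python3 go.py 0.542 -0.2474 0.214 -3.15
python3 - <<'E'
from h import *
t=r.capture("top");s=r.capture("side")
g=lambda im:np.clip(im*1.5,0,255).astype(np.uint8)
cv2.imwrite("pics/p2.png",g(np.hstack([crop(t,355,140,80,110,5),crop(s,325,215,80,110,5)])))
E
```

```text
time_s: 6.1
tcp_pos: [0.6761, -0.2532, 0.2761]
eef_rot: [-180.0, 0.1, -3.2]
contact_force: [-0.2, 0.3, -0.7]
gripper_width: 0.0006
gripper_force: 0.0
time_s: 6.6
tcp_pos: [0.6858, -0.2539, 0.3532]
eef_rot: [180.0, -0.0, -3.1]
contact_force: [-0.2, 0.2, -0.1]
gripper_width: 0.0004
gripper_force: 0.0
time_s: 7.1
tcp_pos: [0.5382, -0.2456, 0.3511]
eef_rot: [-180.0, 0.1, -3.2]
contact_force: [0.4, -0.3, 0.5]
gripper_width: 0.035
gripper_force: 0.0
time_s: 7.3
tcp_pos: [0.5412, -0.2458, 0.3516]
eef_rot: [-180.0, 0.0, -3.1]
contact_force: [-0.1, 0.3, 0.5]
gripper_width: 0.0507
gripper_force: 0.0
t 7.3 pos [ 0.5412 -0.2458  0.3516] rot [-1.7999e+02  2.0000e-02 -3.1500e+00] F [-0.1  0.3  0.5] w 0.0507 j6 92.5
shift [0.0009 0.0016 0.1376] turn [-0.01  0.02  0.  ]
```

View pics/p2.png

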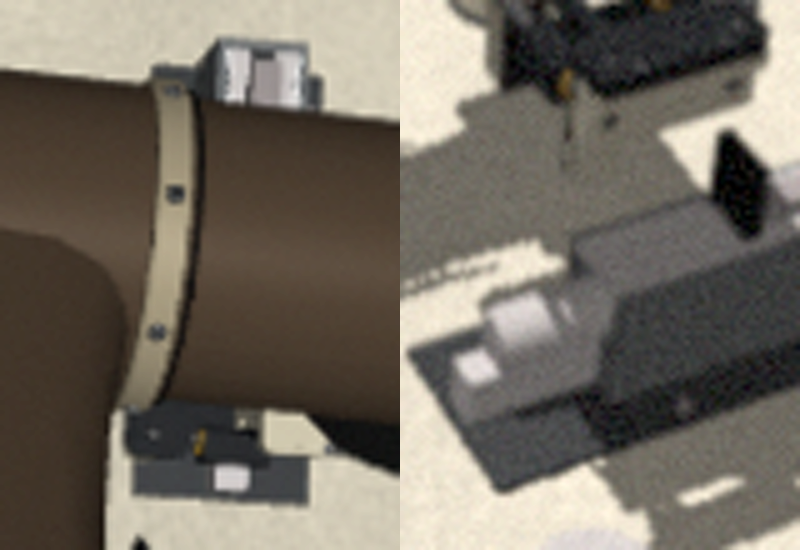

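The slide has sprung back, with the tab at (740,180) at its rest place. The cartridge's end stands out over the tongue at (520,320). I'm descending and gripping.

```bash

python3 -m pendant '[[[0.001,0.0015,0.03,0,0,0,1],[0.001,0.0015,0.06,0,0,0,1],[0.001,0.0015,0.09,0,0,0,1],[0.001,0.0015,0.12,0,0,0,1],[0.001,0.0015,0.1375,0,0,0,1]]]'
python3 -m pendant '[[[0,0,0,0,0,0,1],[0,0,0,0,0,0,-0.3],[0,0,0,0,0,0,-0.3],[0,0,0,0,0,0,-1],[0,0,0,0,0,0,-1]]]' 50
python3 -m pendant '[[[0,0,0,0,0,0,-1],[0,0,0,0,0,0,-1],[0,0,0,0,0,0,-1],[0,0,0,0,0,0,-1],[0,0,0,0,0,0,-1]]]' 50
python3 go.py 0.432 -0.2414 0.214 -3.15
```

```text
time_s: 7.9
tcp_pos: [0.5424, -0.2471, 0.211]
eef_rot: [-180.0, 0.2, -3.1]
contact_force: [-0.5, 0.1, 0.6]
gripper_width: 0.0875
gripper_force: 0.0
time_s: 8.4
tcp_pos: [0.5429, -0.2474, 0.2152]
eef_rot: [180.0, -0.1, -3.1]
contact_force: [-0.6, -0.4, 0.1]
gripper_width: 0.0613
gripper_force: 0.0
time_s: 8.9
tcp_pos: [0.5426, -0.2473, 0.2143]
eef_rot: [180.0, 0.0, -3.1]
contact_force: [-0.1, 0.2, 1.7]
gripper_width: 0.0289
gripper_force: 50.0
t 8.9 pos [ 0.5426 -0.2473  0.2143] rot [180.     0.    -3.13] F [-0.1  0.2  1.7] w 0.0289 j6 92.6
shift [-1.107e-01  1.000e-04  3.000e-04] turn [0.   0.   0.02]
```

```bash

python3 -m pendant '[[[-0.004,0,-0.001,0,0,0,-1],[-0.012,0,-0.001,0,0,0,-1],[-0.025,0,-0.001,0,0,0,-1],[-0.04,0,-0.001,0,0,0,-1],[-0.055,0,-0.001,0,0,0,-1]]]'
python3 -m pendant '[[[-0.015,0,0,0,0,0,-1],[-0.03,0,0,0,0,0,-1],[-0.045,0,0,0,0,0,-1],[-0.056,0,0,0,0,0,-1],[-0.062,0,0,0,0,0,-1]]]'
python3 -m pendant '[[[0,0,-0.01,0,0,0,-1],[0,0,-0.03,0,0,0,-1],[0,0,-0.05,0,0,0,-1],[0,0,-0.065,0,0,0,-1],[0,0,-0.07,0,0,0,-1]]]'
python3 go.py 0.604 -0.097 0.28 165
python3 - <<'E'
from h import *
t=r.capture("top");s=r.capture("side")
g=lambda im:np.clip(im*1.5,0,255).astype(np.uint8)
cv2.imwrite("pics/p3.png",g(np.hstack([crop(t,345,150,80,110,5),crop(s,305,205,80,110,5)])))
E
```

```text
time_s: 9.4
tcp_pos: [0.4859, -0.2442, 0.2149]
eef_rot: [-180.0, 0.0, -3.2]
contact_force: [0.8, 0.2, -1.6]
gripper_width: 0.0286
gripper_force: 50.0
time_s: 9.9
tcp_pos: [0.4243, -0.2408, 0.2152]
eef_rot: [-180.0, 0.0, -3.2]
contact_force: [-0.2, 0.4, -0.4]
gripper_width: 0.0288
gripper_force: 50.0
time_s: 10.4
tcp_pos: [0.4269, -0.2411, 0.2875]
eef_rot: [180.0, -0.2, -3.1]
contact_force: [0.4, 0.1, -1.5]
gripper_width: 0.0288
gripper_force: 50.0
t 10.4 pos [ 0.4269 -0.2411  0.2875] rot [179.96  -0.21  -3.11] F [ 0.4  0.1 -1.5] w 0.0288 j6 93.3
shift [ 0.169  -0.1535  0.008 ] turn [ 3.2000e-01  3.0000e-02 -1.6811e+02]
```

View pics/p3.png

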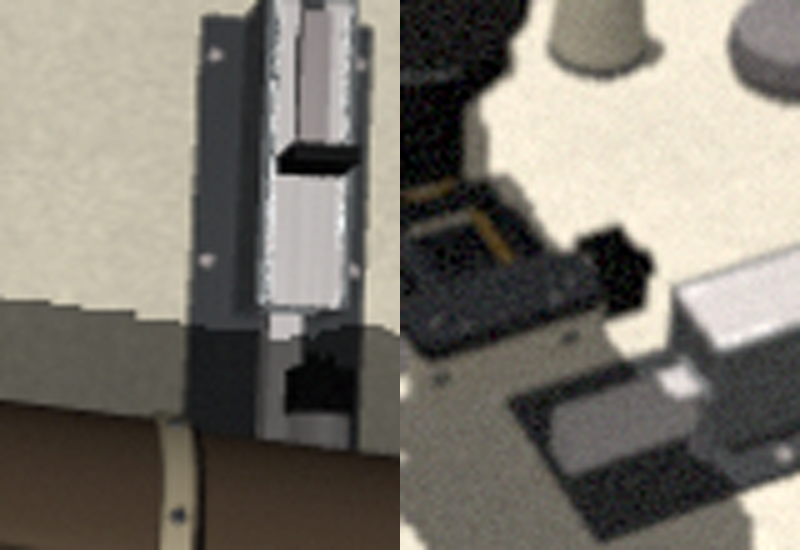

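The cartridge is out of the hood and held level, with its cap at (315,390) in the left crop. I'm lifting and turning +192° about the tool axis so the plain end faces away from the robot.

```bash

python3 -m pendant '[[[0.01,-0.01,-0.02,0,0,4,-1],[0.03,-0.03,-0.04,0,0,11,-1],[0.05,-0.05,-0.06,0,0,19,-1],[0.07,-0.07,-0.075,0,0,27,-1],[0.09,-0.09,-0.08,0,0,35,-1]]]'
python3 -m pendant '[[[0,0,0,0,0,8,-1],[0,0,0,0,0,16,-1],[0,0,0,0,0,24,-1],[0,0,0,0,0,32,-1],[0,0,0,0,0,40,-1]]]'
python3 -m pendant '[[[0,0,0,0,0,8,-1],[0,0,0,0,0,16,-1],[0,0,0,0,0,24,-1],[0,0,0,0,0,32,-1],[0,0,0,0,0,40,-1]]]'
python3 -m pendant '[[[0,0,0,0,0,8,-1],[0,0,0,0,0,16,-1],[0,0,0,0,0,24,-1],[0,0,0,0,0,32,-1],[0,0,0,0,0,40,-1]]]'
python3 -m pendant '[[[0,0,0,0,0,8,-1],[0,0,0,0,0,16,-1],[0,0,0,0,0,24,-1],[0,0,0,0,0,31,-1],[0,0,0,0,0,37,-1]]]'
python3 -m pendant '[[[0,0,0,0,0,0,-1],[0,0,0,0,0,0,-1]]]'
python3 go.py 0.604 -0.097 0.22 164.85
```

```text
time_s: 11.0
tcp_pos: [0.5217, -0.1551, 0.366]
eef_rot: [-180.0, -0.1, -38.5]
contact_force: [0.1, -0.6, -1.5]
gripper_width: 0.0286
gripper_force: 50.0
time_s: 11.5
tcp_pos: [0.5206, -0.1558, 0.3639]
eef_rot: [179.9, 0.0, -78.5]
contact_force: [0.7, 1.4, -0.9]
gripper_width: 0.0286
gripper_force: 50.0
time_s: 12.0
tcp_pos: [0.5206, -0.1559, 0.3639]
eef_rot: [179.9, -0.0, -118.5]
contact_force: [0.2, -0.5, -1.4]
gripper_width: 0.0285
gripper_force: 50.0
time_s: 12.5
tcp_pos: [0.5206, -0.1559, 0.3639]
eef_rot: [180.0, -0.1, -158.5]
contact_force: [0.5, 0.6, -0.9]
gripper_width: 0.0289
gripper_force: 50.0
time_s: 13.0
tcp_pos: [0.5206, -0.1559, 0.364]
eef_rot: [-180.0, -0.1, 164.6]
contact_force: [-0.3, 0.2, -1.1]
gripper_width: 0.0287
gripper_force: 50.0
time_s: 13.2
tcp_pos: [0.5206, -0.1559, 0.3644]
eef_rot: [-180.0, -0.1, 165.0]
contact_force: [-0.6, -0.6, -1.3]
gripper_width: 0.0288
gripper_force: 50.0
t 13.2 pos [ 0.5206 -0.1559  0.3644] rot [-1.7998e+02 -7.0000e-02  1.6504e+02] F [-0.6 -0.6 -1.3] w 0.0288 j6 -108.9
shift [-0.0655  0.0785  0.1443] turn [-0.02 -0.07  0.19]
```

```bash

python3 -m pendant '[[[-0.012,0.014,0,0,0,0,-1],[-0.028,0.034,0,0,0,0,-1],[-0.045,0.054,0.02,0,0,0,-1],[-0.058,0.070,0.04,0,0,0,-1],[-0.0655,0.0785,0.06,0,0,0,-1]]]'
python3 -m pendant '[[[0,0,0.02,0,0,0,-1],[0,0,0.045,0,0,0,-1],[0,0,0.065,0,0,0,-1],[0,0,0.08,0,0,0,-1],[0,0,0.085,0,0,0,-1]]]'
python3 -m pendant '[[[0,0,0.01,0,0,0,-1],[0,0,0.02,0,0,0,-1],[0,0,0.028,0,0,0,-1],[0,0,0.034,0,0,0,-1],[0,0,0.034,0,0,0,-1]]]'
python3 -m pendant '[[[0,0,0,0,0,0,-1],[0,0,0,0,0,0,-1]]]'
```

```text
time_s: 13.7
tcp_pos: [0.6061, -0.0959, 0.304]
eef_rot: [180.0, 0.0, 165.0]
contact_force: [-0.2, 0.1, -1.7]
gripper_width: 0.0285
gripper_force: 50.0
time_s: 14.2
tcp_pos: [0.6042, -0.0969, 0.2179]
eef_rot: [-179.9, -0.2, 165.0]
contact_force: [-0.7, -0.8, -2.6]
gripper_width: 0.0286
gripper_force: 50.0
time_s: 14.7
tcp_pos: [0.604, -0.0973, 0.1853]
eef_rot: [-180.0, -0.1, 164.9]
contact_force: [-0.4, 0.1, -2.3]
gripper_width: 0.0287
gripper_force: 50.0
time_s: 14.9
tcp_pos: [0.6045, -0.0973, 0.1867]
eef_rot: [180.0, 0.0, 164.9]
contact_force: [-0.7, 0.5, -1.5]
gripper_width: 0.0285
gripper_force: 50.0
```

```bash

python3 -m pendant '[[[0,0,0.002,0,0,0,-1],[0,0,0.004,0,0,0,-1],[0,0,0.004,0,0,0,-1],[0,0,0.004,0,0,0,-1]]]'
python3 -m pendant '[[[0,0,0.001,0,0,0,-1],[0,0,0.0015,0,0,0,-1],[0,0,0.0015,0,0,0,-1],[0,0,0.0015,0,0,0,-1]]]'
```

```text
time_s: 15.3
tcp_pos: [0.6042, -0.0973, 0.1821]
eef_rot: [-180.0, -0.0, 164.9]
contact_force: [-0.3, -1.0, -1.5]
gripper_width: 0.0285
gripper_force: 50.0
time_s: 15.7
tcp_pos: [0.6043, -0.0973, 0.1807]
eef_rot: [180.0, 0.0, 164.9]
contact_force: [-1.1, 0.3, -1.9]
gripper_width: 0.0287
gripper_force: 50.0
```

```bash

python3 -m pendant '[[[0,0,0.0008,0,0,0,-1],[0,0,0.0008,0,0,0,-1],[0,0,0.0008,0,0,0,-1]]]'
python3 -m pendant '[[[0,0,0,0,0,0,-0.2],[0,0,0,0,0,0,-0.1],[0,0,0,0,0,0,0.2],[0,0,0,0,0,0,0.7],[0,0,0,0,0,0,0.7]]]'
python3 -m pendant '[[[0,0,0,0,0,0,0.7],[0,0,-0.03,0,0,0,0.7],[0,0,-0.07,0,0,0,0.7],[0,0,-0.11,0,0,0,0.7],[0,0,-0.13,0,0,0,0.7]]]'
python3 -m pendant '[[[0.03,0,0,0,0,0,0.7],[0.08,0,0,0,0,0,0.7],[0.12,0,0,0,0,0,0.7],[0.15,0,0,0,0,0,0.7],[0.16,0,0,0,0,0,0.7]]]'
python3 - <<'E'
from h import *
t=r.capture("top");s=r.capture("side")
print(proj("top",[(.56,-.085,.015)]),proj("side",[(.56,-.085,.015)]),r.get_state()['tcp_pos'])
g=lambda im:np.clip(im*1.5,0,255).astype(np.uint8)
cv2.imwrite("pics/p4.png",g(np.hstack([crop(t,325,150,60,90,6),crop(s,265,195,70,90,6)])))
E
```

```text
time_s: 16.0
tcp_pos: [0.6044, -0.0973, 0.1802]
eef_rot: [180.0, 0.0, 164.9]
contact_force: [-0.0, -0.0, 3.6]
gripper_width: 0.029
gripper_force: 50.0
time_s: 16.5
tcp_pos: [0.6043, -0.0973, 0.1798]
eef_rot: [-180.0, -0.0, 164.9]
contact_force: [-1.2, -0.3, 0.1]
gripper_width: 0.0578
gripper_force: 0.0
time_s: 17.0
tcp_pos: [0.605, -0.0974, 0.3138]
eef_rot: [179.9, 0.3, 164.9]
contact_force: [0.5, 0.0, 0.1]
gripper_width: 0.0748
gripper_force: 0.0
time_s: 17.5
tcp_pos: [0.4471, -0.0554, 0.3101]
eef_rot: [180.0, -0.0, 164.9]
contact_force: [0.9, -0.3, 0.0]
gripper_width: 0.075
gripper_force: 0.0
[[342.46112235 216.09794516]] [[324.98343571 247.15186487]] [ 0.44893659 -0.05532411  0.31047979]
```

View pics/p4.png

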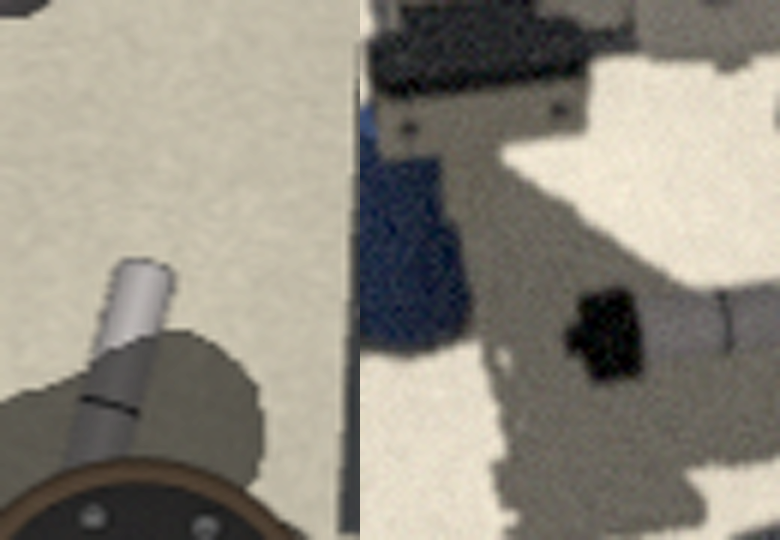

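The cartridge lies flat on the table. Its dark line is at (110,405) in the left crop and (726,320) in the right one.

```bash
python3 - <<'E'
from h import *
print(onz("top",(325+110.5/6-.5,150+405.5/6-.5),.03), onz("side",(265+366.5/6-.5,195+305/6-.5),.029),onz("side",(265+366.5/6-.5,195+322/6-.5),.023))
a=onz("top",(325+147/6-.5,150+259/6-.5),.028);print(a)
E
python3 go.py 0.5358 -0.0785 0.181 164.85
```

```text
[ 0.55587093 -0.0852828   0.03      ] [ 0.55694969 -0.09310429  0.029     ] [ 0.55492628 -0.09707788  0.023     ]
[ 0.62474738 -0.10222374  0.028     ]
t 17.6 pos [ 0.4489 -0.0553  0.3105] rot [1.7996e+02 6.0000e-02 1.6492e+02] F [ 1.   1.  -0.1] w 0.0744 j6 -123.1
shift [-8.980e-02  1.000e-04  1.296e-01] turn [0.04 0.06 0.07]
```

```bash

python3 -m pendant '[[[-0.02,0,0,0,0,0,0.7],[-0.045,0,0,0,0,0,0.7],[-0.07,0,0,0,0,0,0.7],[-0.087,0,0,0,0,0,0.7],[-0.087,0,0,0,0,0,0.7]]]'
python3 -m pendant '[[[0,0,0.03,0,0,0,0.7],[0,0,0.07,0,0,0,0.7],[0,0,0.1,0,0,0,0.7],[0,0,0.12,0,0,0,0.7],[0,0,0.1285,0,0,0,0.7]]]'
python3 -m pendant '[[[0,0,0,0,0,0,0.7],[0,0,0,0,0,0,0.2],[0,0,0,0,0,0,-0.2],[0,0,0,0,0,0,-1],[0,0,0,0,0,0,-1]]]' 55
python3 -m pendant '[[[0,0,0,0,0,0,-1],[0,0,0,0,0,0,-1],[0,0,0,0,0,0,-1]]]' 55
python3 go.py 0.5358 -0.0785 0.181 164.85
```

```text
time_s: 18.1
tcp_pos: [0.5369, -0.0788, 0.3091]
eef_rot: [-180.0, 0.0, 164.8]
contact_force: [-0.7, 0.2, -0.3]
gripper_width: 0.0745
gripper_force: 0.0
time_s: 18.6
tcp_pos: [0.5336, -0.0785, 0.179]
eef_rot: [-179.9, -0.2, 164.8]
contact_force: [0.0, 0.5, 0.7]
gripper_width: 0.0742
gripper_force: 0.0
time_s: 19.1
tcp_pos: [0.534, -0.0782, 0.1822]
eef_rot: [180.0, 0.1, 164.9]
contact_force: [-0.0, -0.2, -0.4]
gripper_width: 0.0481
gripper_force: 0.0
time_s: 19.4
tcp_pos: [0.5338, -0.0782, 0.1816]
eef_rot: [180.0, 0.0, 164.9]
contact_force: [-0.4, -0.0, 3.4]
gripper_width: 0.0289
gripper_force: 55.0
t 19.4 pos [ 0.5338 -0.0782  0.1816] rot [1.7999e+02 1.0000e-02 1.6487e+02] F [-0.4 -0.   3.4] w 0.0289 j6 -117.6
shift [-0.002   0.0002  0.0006] turn [0.01 0.01 0.02]
```

The cartridge is gripped 24.5 mm behind the dark line. I'm lifting it and carrying it to just in front of the bore.

```bash

python3 -m pendant '[[[0,0,-0.02,0,0,0,-1],[0,0,-0.06,0,0,0,-1],[0,0,-0.1,0,0,0,-1],[0,0,-0.14,0,0,0,-1],[0,0,-0.16,0,0,0,-1]]]'
python3 -m pendant '[[[0.009,0.013,0,0,0,0,-1],[0.026,0.04,0,0,0,0,-1],[0.047,0.07,0,0,0,0,-1],[0.068,0.101,0,0,0,0,-1],[0.0892,0.1326,0,0,0,0,-1]]]'
python3 -m pendant '[[[0.022,0.032,0,0,0,0,-1],[0.045,0.066,0,0,0,0,-1],[0.065,0.096,0,0,0,0,-1],[0.081,0.12,0,0,0,0,-1],[0.0892,0.1326,0,0,0,0,-1]]]'
python3 -m pendant '[[[0,0,0.02,0,0,0,-1],[0,0,0.06,0,0,0,-1],[0,0,0.1,0,0,0,-1],[0,0,0.119,0,0,0,-1],[0,0,0.119,0,0,0,-1]]]'
python3 -m pendant '[[[0,0,0,0,0,0,-1],[0,0,0,0,0,0,-1]]]'
python3 go.py 0.431 0.2245 0.2216 164.85
python3 - <<'E'
from h import *
t=r.capture("top");s=r.capture("side")
cv2.imwrite("pics/raw_t.png",t[:,:,::-1]);cv2.imwrite("pics/raw_s.png",s[:,:,::-1])
g=lambda im:np.clip(im*1.5,0,255).astype(np.uint8)
cv2.imwrite("pics/p5.png",g(np.hstack([crop(t,222,165,58,85,7),crop(s,255,155,56,85,7)])))
E
```

```text
time_s: 19.9
tcp_pos: [0.5342, -0.0783, 0.3449]
eef_rot: [179.9, 0.2, 164.9]
contact_force: [-0.4, 0.3, -1.2]
gripper_width: 0.0283
gripper_force: 55.0
time_s: 20.4
tcp_pos: [0.4815, 0.074, 0.3411]
eef_rot: [-180.0, -0.0, 164.8]
contact_force: [1.0, 0.9, -1.3]
gripper_width: 0.0289
gripper_force: 55.0
time_s: 20.9
tcp_pos: [0.43, 0.2261, 0.3412]
eef_rot: [180.0, -0.0, 165.0]
contact_force: [-0.5, -0.2, -1.1]
gripper_width: 0.0286
gripper_force: 55.0
time_s: 21.4
tcp_pos: [0.43, 0.223, 0.2196]
eef_rot: [-179.7, -0.2, 164.8]
contact_force: [-0.1, -0.5, -0.1]
gripper_width: 0.0286
gripper_force: 55.0
time_s: 21.6
tcp_pos: [0.4314, 0.2247, 0.2237]
eef_rot: [179.9, 0.1, 164.9]
contact_force: [1.1, -0.9, -0.5]
gripper_width: 0.0285
gripper_force: 55.0
t 21.6 pos [0.4314 0.2247 0.2237] rot [1.7989e+02 6.0000e-02 1.6487e+02] F [ 1.1 -0.9 -0.5] w 0.0285 j6 -155.9
shift [ 0.0004 -0.0003  0.0021] turn [0.11 0.06 0.02]
```

View pics/p5.png

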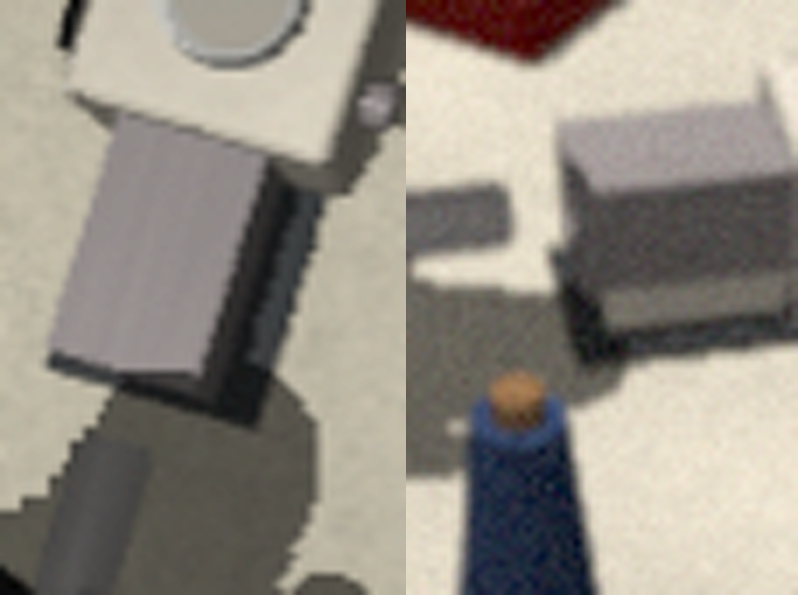

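The plain end is at about (128,447) in the left crop and (508,213) in the right one. The block's front top edge runs from (50,352) to (207,376). I'll compare these with what the model predicts.

```bash
python3 - <<'E'
from h import *
from scipy.optimize import least_squares
yaw=np.radians(-15.13)
def tc(p):return ((p-[222,165]+.5)*7-.5).round(0).tolist()
def sc(p):return ((p-[255,155]+.5)*7-.5+[406,0]).round(0).tolist()
T=pose([(.0945,0,.0571),(.0945,.015,.0571),(.0945,-.015,.0571),(.05,.015,.0571),(.05,-.015,.0571),(.0945,0,.0721),(.0945,0,.0421),(.03,0,.0721),(.03,0,.0421)],.4314,.2247,yaw)
print('tube top',tc(proj("top",T)));print('tube side',sc(proj("side",T)))
B=[(0,.03,.081),(0,-.03,.081),(.095,.03,.081),(.095,-.03,.081),(0,-.03,.029)]
for f in((.5464,.193,-15.09),(.5456,.1938,-15.3)):
    q=pose(B,f[0],f[1],np.radians(f[2]));print('blk',tc(proj("top",q)),sc(proj("side",q)))
ut=lambda x,y:[222+(x+.5)/7-.5,165+(y+.5)/7-.5]
us=lambda x,y:[255+(x-406+.5)/7-.5,155+(y+.5)/7-.5]
S=[("top",np.array([ut(50,352),ut(207,376),ut(115,118),ut(270,155)]),B[:4]),("side",np.array([us(558,120),us(600,195),us(600,282)]),[B[0],B[1],B[4]])]
for w in((1,0),(1,1)):
    f=lambda p:np.concatenate([k*(proj(n,pose(o,*p))-uv).ravel() for k,(n,uv,o) in zip(w,S)])
    s=least_squares(f,[.55,.19,-.26]);print(w,s.x[:2].round(4),np.degrees(s.x[2]).round(2),f(s.x).round(1))
E
```

```text
tube top [[115.0, 438.0], [78.0, 427.0], [152.0, 449.0], [44.0, 538.0], [118.0, 560.0], [108.0, 435.0], [122.0, 441.0], [58.0, 599.0], [74.0, 600.0]]
tube side [[507.0, 211.0], [502.0, 192.0], [512.0, 230.0], [400.0, 203.0], [408.0, 242.0], [505.0, 181.0], [509.0, 239.0], [355.0, 199.0], [361.0, 257.0]]
blk [[49.0, 350.0], [199.0, 393.0], [122.0, 113.0], [271.0, 154.0], [220.0, 404.0]] [[551.0, 122.0], [573.0, 196.0], [764.0, 98.0], [793.0, 171.0], [577.0, 297.0]]
blk [[47.0, 352.0], [197.0, 395.0], [121.0, 115.0], [270.0, 157.0], [217.0, 406.0]] [[549.0, 121.0], [570.0, 196.0], [762.0, 98.0], [791.0, 171.0], [575.0, 296.0]]
(1, 0) [0.5468 0.1911] -12.73 [ 0.4 -0.  -0.3  1.8  0.2 -0.8 -0.4 -1.  -0.   0.  -0.   0.  -0.   0. ]
(1, 1) [0.5493 0.1905] -11.96 [ 0.7 -0.8  0.   0.8 -0.  -1.7 -0.6 -2.2 -0.3  0.5 -2.1  0.3 -1.5  2.2]
```

The predictions match what I see; the block's right front corner is only hidden by the gripper's shadow. I'm starting the insertion while watching the forces.

```bash

python3 -m pendant '[[[0,0,0.001,0,0,0,-1],[0,0,0.0015,0,0,0,-1],[0,0,0.0015,0,0,0,-1]]]'
python3 -m pendant '[[[-0.005,0,0,0,0,0,-1],[-0.01,0,0,0,0,0,-1],[-0.014,0,0,0,0,0,-1],[-0.018,0,0,0,0,0,-1],[-0.021,0,0,0,0,0,-1]]]'
python3 -m pendant '[[[-0.003,0,0,0,0,0,-1],[-0.006,0,0,0,0,0,-1],[-0.009,0,0,0,0,0,-1],[-0.012,0,0,0,0,0,-1],[-0.014,0,0,0,0,0,-1]]]'
python3 go.py 0.5225 0.1996 0.2216 164.85; python3 -c "from plant import r;print(r.get_state()['moment'])"
```

```text
time_s: 22.0
tcp_pos: [0.4308, 0.2243, 0.2211]
eef_rot: [180.0, 0.0, 164.9]
contact_force: [-0.0, -0.8, -1.4]
gripper_width: 0.0288
gripper_force: 55.0
time_s: 22.5
tcp_pos: [0.4516, 0.2187, 0.2208]
eef_rot: [-180.0, -0.0, 164.8]
contact_force: [0.3, -0.0, -1.6]
gripper_width: 0.0286
gripper_force: 55.0
time_s: 23.0
tcp_pos: [0.4651, 0.2158, 0.2211]
eef_rot: [179.9, 0.0, 164.9]
contact_force: [-0.9, 2.4, 0.1]
gripper_width: 0.0288
gripper_force: 55.0
t 23.0 pos [0.4651 0.2158 0.2211] rot [1.7992e+02 4.0000e-02 1.6490e+02] F [-0.9  2.4  0.1] w 0.0288 j6 -152.0
shift [-0.0596 -0.0007 -0.0005] turn [0.08 0.04 0.05]
[1.15179947 0.18589654 0.20310256]
```

```bash

python3 -m pendant '[[[0,0.0012,0,0,0,0,-1],[-0.003,0.0012,0,0,0,0,-1],[-0.006,0.0012,0,0,0,0,-1],[-0.009,0.0012,0,0,0,0,-1],[-0.011,0.0012,0,0,0,0,-1]]]'
python3 -m pendant '[[[-0.004,0,0,0,0,0,-1],[-0.008,0,0,0,0,0,-1],[-0.012,0,0,0,0,0,-1],[-0.015,0,0,0,0,0,-1],[-0.017,0,0,0,0,0,-1]]]'
python3 -c "from plant import r;print(r.get_state()['moment'])"
```

```text
time_s: 23.5
tcp_pos: [0.4759, 0.2135, 0.2209]
eef_rot: [180.0, 0.0, 164.9]
contact_force: [-0.7, 2.5, -0.5]
gripper_width: 0.0288
gripper_force: 55.0
time_s: 24.0
tcp_pos: [0.4923, 0.209, 0.2209]
eef_rot: [180.0, 0.0, 164.9]
contact_force: [-1.6, 3.5, -1.0]
gripper_width: 0.029
gripper_force: 55.0
[1.20046026 0.21360297 0.12479774]
```

```bash

python3 -m pendant '[[[0,0.001,0,0,0,0,-1],[-0.002,0.0015,0,0,0,0,-1],[-0.005,0.0015,0,0,0,0,-1],[-0.008,0.0015,0,0,0,0,-1],[-0.010,0.0015,0,0,0,0,-1]]]'
python3 -m pendant '[[[-0.003,0,0,0,0,0,-1],[-0.006,0,0,0,0,0,-1],[-0.009,0,0,0,0,0,-1],[-0.011,0,0,0,0,0,-1],[-0.012,0,0,0,0,0,-1]]]'
python3 go.py 0.5225 0.1996 0.2216 164.85; python3 -c "from plant import r;print(r.get_state()['moment'])"
python3 - <<'E'
from h import *
q=pose([(0,0,.055),(0,-.015,.055),(0,0,.07),(0,-.03,.081),(0,-.03,.029),(0,.03,.081)],.546,.1932,np.radians(-15.15))
print(proj("side",q).round(1).tolist(),proj("top",q).round(1).tolist())
s=r.capture("side");t=r.capture("top");cv2.imwrite("pics/raw_s2.png",s[:,:,::-1]);cv2.imwrite("pics/raw_t2.png",t[:,:,::-1])
print(s.sum(2)[172:200,318:350].tolist())
E
```

```text
time_s: 24.5
tcp_pos: [0.5023, 0.2077, 0.2208]
eef_rot: [-180.0, -0.0, 164.9]
contact_force: [-0.7, -0.2, -1.4]
gripper_width: 0.0286
gripper_force: 55.0
time_s: 25.0
tcp_pos: [0.5138, 0.2047, 0.2208]
eef_rot: [180.0, 0.0, 164.9]
contact_force: [-0.9, 0.1, -1.2]
gripper_width: 0.0289
gripper_force: 55.0
t 25.0 pos [0.5138 0.2047 0.2208] rot [180.     0.   164.85] F [-0.9  0.1 -1.2] w 0.0289 j6 -147.2
shift [-0.0097 -0.0026 -0.0008] turn [0. 0. 0.]
[ 0.02909563 -0.13353724 -0.02325732]
[[277.0, 184.4], [277.8, 187.1], [276.8, 180.3], [278.3, 182.6], [278.9, 197.0], [275.2, 172.0]] [[240.9, 218.6], [246.2, 220.1], [239.9, 218.1], [250.0, 220.9], [252.9, 222.4], [228.5, 214.7]]
[[319, 248, 218, 201, 203, 196, 194, 199, 179, 181, 183, 192, 184, 187, 199, 196, 202, 250, 341, 420, 446, 444, 432, 402, 419, 430, 441, 429, 437, 426, 430, 426], [379, 340, 289, 255, 245, 218, 192, 205, 190, 195, 188, 197, 195, 198, 207, 227, 265, 328, 419, 441, 451, 440, 438, 421, 415, 425, 427, 432, 426, 436, 430, 435], [443, 417, 382, 343, 315, 285, 259, 245, 239, 242, 239, 233, 234, 233, 261, 318, 358, 412, 
[... 3420 characters left out ...]
, 248, 250, 234, 242, 248, 246, 217, 227, 218, 212], [223, 222, 220, 212, 215, 200, 193, 198, 216, 213, 228, 212, 219, 218, 214, 216, 213, 208, 212, 240, 245, 252, 257, 248, 249, 233, 239, 237, 229, 231, 219, 217], [215, 218, 221, 210, 225, 221, 223, 218, 209, 219, 220, 230, 219, 216, 214, 218, 210, 218, 219, 241, 245, 262, 259, 262, 248, 248, 237, 231, 218, 226, 221, 193], [216, 211, 217, 221, 217, 210, 211, 216, 208, 212, 223, 223, 209, 207, 227, 213, 225, 229, 229, 236, 248, 253, 257, 249, 247, 253, 236, 240, 239, 221, 219, 225], [224, 211, 207, 224, 205, 214, 212, 207, 221, 217, 217, 215, 219, 220, 214, 210, 220, 208, 222, 241, 249, 242, 254, 257, 246, 242, 224, 228, 222, 220, 209, 203]]
```

```bash

python3 -m pendant '[[[-0.002,0,0,0,0,0,-1],[-0.004,0,0,0,0,0,-1],[-0.006,0,0,0,0,0,-1],[-0.007,0,0,0,0,0,-1],[-0.007,0,0,0,0,0,-1]]]'
python3 go.py 0.5225 0.2015 0.2216 164.85
python3 - <<'E'
from h import *
s=np.mean([r.capture("side").astype(float) for _ in range(4)],0);t=r.capture("top").astype(float)
np.save("s3.npy",s)
g=lambda im:np.clip(im*1.8,0,255).astype(np.uint8)
cv2.imwrite("pics/p6.png",np.hstack([crop(g(s),258,165,40,46,13),crop(g(t),222,190,40,66,9)[:598,:280]]))
E
```

```text
time_s: 25.6
tcp_pos: [0.5205, 0.2029, 0.2208]
eef_rot: [-180.0, 0.0, 164.9]
contact_force: [0.5, -0.8, -1.6]
gripper_width: 0.0286
gripper_force: 55.0
t 25.6 pos [0.5205 0.2029 0.2208] rot [-180.      0.    164.86] F [ 0.5 -0.8 -1.6] w 0.0286 j6 -146.5
shift [-0.0023 -0.0008 -0.0008] turn [-0.    0.    0.01]Traceback (most recent call last):
  File "<stdin>", line 5, in <module>
    return _nx.concatenate(arrs, 1, dtype=dtype, casting=casting)
           ~~~~~~~~~~~~~~~^^^^^^^^^^^^^^^^^^^^^^^^^^^^^^^^^^^^^^^
ValueError: all the input array dimensions except for the concatenation axis must match exactly, but along dimension 0, the array at index 0 has size 598 and the array at index 1 has size 594
```

```bash

python3 - <<'E'
from h import *
s=np.load("s3.npy");t=r.capture("top").astype(float)
g=lambda im:np.clip(im*1.8,0,255).astype(np.uint8)
cv2.imwrite("pics/p6.png",np.hstack([crop(g(s),258,165,40,46,13)[:594],crop(g(t),222,190,40,66,9)[:594,:280]]))
E
```

```text
(no output)
```

View pics/p6.png

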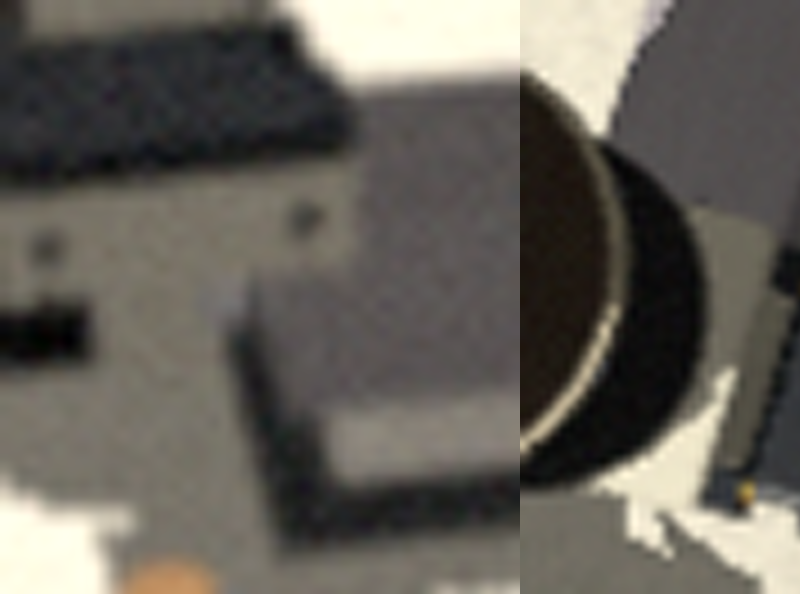

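The gripper hides the line, with the mouth at about (250,300), so I'll push to just short of flush, let go, back away, and measure by pixel profile.

```bash

python3 -m pendant '[[[-0.001,0,0,0,0,0,-1],[-0.002,0,0,0,0,0,-1],[-0.002,0,0,0,0,0,-1],[-0.002,0,0,0,0,0,-1]]]'
python3 -m pendant '[[[0,0,0,0,0,0,-0.25],[0,0,0,0,0,0,-0.1],[0,0,0,0,0,0,0.2],[0,0,0,0,0,0,0.6],[0,0,0,0,0,0,0.6]]]'
python3 -m pendant '[[[0,0,0,0,0,0,0.6],[0,0,-0.03,0,0,0,0.6],[0,0,-0.07,0,0,0,0.6],[0,0,-0.11,0,0,0,0.6],[0,0,-0.13,0,0,0,0.6]]]'
python3 -m pendant '[[[0.01,-0.03,0,0,0,0,0.6],[0.01,-0.07,0,0,0,0,0.6],[0.01,-0.11,0,0,0,0,0.6],[0.01,-0.15,0,0,0,0,0.6],[0.01,-0.19,0,0,0,0,0.6]]]'
python3 -m pendant '[[[0.01,-0.04,0,0,0,0,0.6],[0.01,-0.08,0,0,0,0,0.6],[0.01,-0.11,0,0,0,0,0.6],[0.01,-0.12,0,0,0,0,0.6],[0.01,-0.12,0,0,0,0,0.6]]]'
cat > m.py <<'E'
from h import *
from scipy.ndimage import map_coordinates
for n in("top","side"):
    im=np.mean([r.capture(n).astype(float) for _ in range(6)],0).sum(2);np.save(n+"4.npy",im)
    x=np.arange(-.085,.0201,.001)
    for y,z in((0,.070),(.004,.0695),(-.004,.0695)) if n=="top" else((0,.070),(-.006,.0687),(-.011,.065)):
        q=pose([(a,y,z) for a in x],.5461,.1945,np.radians(-15.15));uv=proj(n,q)
        print(n,y,map_coordinates(im,[uv[:,1],uv[:,0]],order=1).astype(int)[::1].tolist())
E
python3 m.py; python3 go.py .5 .2 .35 165
```

```text
time_s: 26.3
tcp_pos: [0.5223, 0.2024, 0.2208]
eef_rot: [-180.0, -0.0, 164.9]
contact_force: [0.8, 0.5, -2.0]
gripper_width: 0.0284
gripper_force: 55.0
time_s: 26.8
tcp_pos: [0.5223, 0.2024, 0.2209]
eef_rot: [180.0, 0.0, 164.9]
contact_force: [1.2, 0.1, -0.3]
gripper_width: 0.0576
gripper_force: 0.0
time_s: 27.3
tcp_pos: [0.5228, 0.2027, 0.3547]
eef_rot: [179.8, 0.2, 164.9]
contact_force: [0.6, 0.8, 0.4]
gripper_width: 0.07
gripper_force: 0.0
time_s: 27.8
tcp_pos: [0.4622, 0.0203, 0.351]
eef_rot: [180.0, 0.0, 164.9]
contact_force: [0.5, -0.5, -0.1]
gripper_width: 0.0703
gripper_force: 0.0
time_s: 28.3
tcp_pos: [0.4216, -0.0926, 0.351]
eef_rot: [180.0, 0.0, 164.7]
contact_force: [0.5, -0.0, 0.1]
gripper_width: 0.0704
gripper_force: 0.0
top 0 [382, 381, 380, 382, 384, 384, 383, 381, 380, 378, 375, 327, 263, 198, 142, 88, 45, 42, 41, 44, 48, 51, 51, 50, 49, 49, 49, 48, 48, 49, 49, 49, 48, 48, 48, 47, 47, 47, 47, 49, 50, 71, 142, 221, 290, 332, 370, 383, 386, 390, 389, 389, 389, 391, 392, 393, 392, 392, 391, 390, 391, 391, 393, 394, 392, 391, 390, 389, 389, 389, 390, 391, 391, 389, 388, 
[... 2247 characters left out ...]
, 193, 193]
side -0.011 [429, 428, 427, 426, 425, 425, 424, 423, 422, 419, 410, 402, 392, 377, 364, 352, 340, 329, 310, 273, 236, 197, 156, 113, 79, 62, 46, 38, 50, 62, 77, 98, 119, 137, 148, 158, 163, 159, 155, 146, 129, 112, 96, 87, 77, 77, 97, 118, 137, 152, 166, 177, 180, 184, 186, 188, 189, 191, 192, 193, 194, 192, 191, 190, 191, 192, 193, 192, 191, 190, 190, 191, 192, 193, 194, 195, 193, 191, 190, 190, 191, 192, 193, 194, 195, 194, 192, 191, 190, 189, 188, 189, 191, 192, 191, 191, 190, 190, 191, 192, 192, 192, 193, 193, 192, 192]
t 28.9 pos [ 0.4221 -0.0914  0.3508] rot [-180.     -0.    164.89] F [-0.2  0.5 -0.2] w 0.0702 j6 -119.3
shift [0.0008 0.3016 0.0008] turn [-0.   -0.   -0.11]
```

```bash
python3 - <<'E'
from h import *
from scipy.ndimage import map_coordinates
im=np.load("top4.npy");x=np.arange(-.012,.0081,.001)
A=(.5461,.1945,np.radians(-15.15))
for y in(.024,.02,.012,.008,-.008,-.012,-.02,-.024):
    uv=proj("top",pose([(a,y,.081) for a in x],*A));print(y,map_coordinates(im,[uv[:,1],uv[:,0]],order=1).astype(int).tolist())
y=np.arange(-.04,.0401,.002)
for xx,z in((.05,.081),(.01,.081),(-.02,.055),(-.05,.055)):
    uv=proj("top",pose([(xx,b,z) for b in y],*A));print('lat',xx,map_coordinates(im,[uv[:,1],uv[:,0]],order=1).astype(int).tolist())
E
```

```text
0.024 [378, 377, 375, 366, 352, 305, 238, 174, 150, 138, 127, 151, 180, 216, 253, 285, 301, 303, 304, 304, 303]
0.02 [372, 373, 373, 365, 317, 261, 209, 173, 145, 134, 134, 134, 182, 239, 293, 302, 308, 310, 309, 309, 308]
0.012 [344, 340, 337, 320, 295, 268, 221, 176, 140, 139, 144, 167, 209, 247, 271, 286, 300, 303, 305, 305, 305]
0.008 [304, 304, 307, 306, 291, 265, 233, 200, 176, 161, 196, 231, 264, 284, 296, 302, 303, 304, 304, 304, 304]
-0.008 [328, 328, 329, 327, 324, 320, 274, 214, 159, 206, 255, 297, 304, 308, 310, 309, 308, 308, 307, 306, 305]
-0.012 [285, 285, 285, 286, 276, 247, 214, 187, 172, 164, 199, 240, 277, 285, 296, 304, 304, 305, 305, 305, 304]
-0.02 [166, 166, 166, 164, 145, 124, 100, 81, 65, 66, 98, 128, 170, 227, 288, 303, 306, 310, 310, 310, 310]
-0.024 [177, 174, 169, 160, 149, 123, 94, 67, 63, 61, 71, 131, 193, 244, 272, 296, 304, 305, 306, 305, 305]
lat 0.05 [64, 80, 93, 96, 135, 208, 265, 289, 296, 296, 297, 296, 295, 294, 294, 295, 299, 299, 298, 296, 298, 300, 302, 301, 298, 297, 298, 300, 300, 300, 301, 299, 298, 299, 299, 332, 370, 379, 377, 375, 377]
lat 0.01 [59, 73, 87, 95, 111, 179, 265, 298, 306, 308, 310, 308, 307, 306, 305, 305, 305, 305, 305, 305, 307, 311, 311, 308, 304, 303, 305, 307, 307, 307, 308, 307, 303, 303, 310, 341, 364, 378, 380, 376, 373]
lat -0.02 [370, 372, 376, 378, 376, 374, 370, 305, 231, 172, 169, 167, 165, 174, 204, 239, 272, 296, 318, 339, 361, 382, 397, 389, 368, 345, 323, 306, 316, 362, 375, 380, 380, 381, 378, 376, 376, 378, 380, 380, 380]
lat -0.05 [371, 372, 372, 371, 372, 374, 368, 282, 216, 172, 158, 103, 50, 12, 10, 25, 49, 51, 51, 50, 48, 47, 47, 48, 48, 46, 43, 44, 55, 131, 305, 362, 376, 373, 373, 373, 371, 373, 370, 365, 363]
```

The block's front is at about +0.7 mm and the line at about -3.5 mm, from both the cap edge and the dip. So about 4 mm remain. I'm regripping at the same place and pushing on 3.8 mm.

```bash

python3 -m pendant '[[[-0.01,0.04,0,0,0,0,0.6],[-0.01,0.08,0,0,0,0,0.6],[-0.01,0.12,0,0,0,0,0.6],[-0.01,0.16,0,0,0,0,0.6],[-0.01,0.20,0,0,0,0,0.6]]]'
python3 -m pendant '[[[-0.01,0.04,0,0,0,0,0.6],[-0.01,0.08,0,0,0,0,0.6],[-0.01,0.11,0,0,0,0,0.6],[-0.01,0.11,0,0,0,0,0.6],[-0.01,0.11,0,0,0,0,0.6]]]'
python3 -m pendant '[[[0,0,0.04,0,0,0,0.6],[0,0,0.08,0,0,0,0.6],[0,0,0.11,0,0,0,0.6],[0,0,0.13,0,0,0,0.6],[0,0,0.13,0,0,0,0.6]]]'
python3 -m pendant '[[[0,0,0,0,0,0,0.2],[0,0,0,0,0,0,-0.2],[0,0,0,0,0,0,-1],[0,0,0,0,0,0,-1],[0,0,0,0,0,0,-1]]]' 30
python3 -m pendant '[[[0,0,0,0,0,0,-1],[0,0,0,0,0,0,-1],[-0.001,0,0,0,0,0,-1],[-0.002,0,0,0,0,0,-1],[-0.003,0,0,0,0,0,-1]]]' 30
python3 -m pendant '[[[-0.0008,0,0,0,0,0,-1],[-0.0008,0,0,0,0,0,-1],[-0.0008,0,0,0,0,0,-1]]]' 30
python3 -m pendant '[[[0,0,0,0,0,0,-0.25],[0,0,0,0,0,0,-0.1],[0,0,0,0,0,0,0.2],[0,0,0,0,0,0,0.6],[0,0,0,0,0,0,0.6]]]'
python3 -m pendant '[[[0,0,0,0,0,0,0.6],[0,0,-0.03,0,0,0,0.6],[0,0,-0.07,0,0,0,0.6],[0,0,-0.11,0,0,0,0.6],[0,0,-0.13,0,0,0,0.6]]]'
python3 -m pendant '[[[0.01,-0.03,0,0,0,0,0.6],[0.01,-0.07,0,0,0,0,0.6],[0.01,-0.11,0,0,0,0,0.6],[0.01,-0.15,0,0,0,0,0.6],[0.01,-0.19,0,0,0,0,0.6]]]'
python3 -m pendant '[[[0.01,-0.04,0,0,0,0,0.6],[0.01,-0.08,0,0,0,0,0.6],[0.01,-0.11,0,0,0,0,0.6],[0.01,-0.12,0,0,0,0,0.6],[0.01,-0.12,0,0,0,0,0.6]]]'
python3 m.py | grep top
```

```text
time_s: 29.4
tcp_pos: [0.4841, 0.1005, 0.351]
eef_rot: [180.0, 0.0, 164.9]
contact_force: [1.1, 0.5, 0.3]
gripper_width: 0.0699
gripper_force: 0.0
time_s: 29.9
tcp_pos: [0.5222, 0.2031, 0.3502]
eef_rot: [-179.9, -0.0, 164.9]
contact_force: [-0.5, -0.7, 1.2]
gripper_width: 0.0704
gripper_force: 0.0
time_s: 30.4
tcp_pos: [0.5212, 0.2007, 0.2183]
eef_rot: [-179.8, -0.2, 164.8]
contact_force: [-0.6, -0.6, 1.5]
gripper_width: 0.0703
gripper_force: 0.0
time_s: 30.9
tcp_pos: [0.5224, 0.2025, 0.2216]
eef_rot: [179.9, 0.0, 164.9]
contact_force: [0.7, 0.3, 0.0]
gripper_width: 0.0359
gripper_force: 0.0
time_s: 31.4
tcp_pos: [0.5246, 0.2019, 0.221]
eef_rot: [-180.0, -0.1, 164.9]
contact_force: [-8.3, 4.0, 7.6]
gripper_width: 0.0291
gripper_force: 30.0
time_s: 31.7
tcp_pos: [0.5254, 0.2017, 0.2211]
eef_rot: [-180.0, -0.1, 164.9]
contact_force: [-7.0, 3.3, 6.8]
gripper_width: 0.0291
gripper_force: 30.0
time_s: 32.2
tcp_pos: [0.526, 0.2013, 0.2207]
eef_rot: [-180.0, -0.0, 164.9]
contact_force: [-0.0, -1.1, -0.2]
gripper_width: 0.0578
gripper_force: 0.0
time_s: 32.7
tcp_pos: [0.5265, 0.2017, 0.3546]
[... 1233 characters left out ...]
 380, 380, 380, 380, 381, 380, 380, 378, 377, 376, 375, 372, 367, 323, 250, 175, 193, 235, 277, 290, 301, 308, 309, 310, 311, 311, 311, 311, 310, 310, 310, 310, 310, 310, 310, 309, 309]
top -0.004 [377, 377, 377, 378, 379, 381, 382, 381, 381, 381, 381, 381, 369, 345, 320, 265, 204, 144, 106, 66, 35, 30, 30, 34, 39, 44, 45, 46, 47, 47, 47, 47, 47, 48, 48, 48, 47, 47, 47, 47, 47, 47, 46, 46, 46, 77, 169, 265, 318, 333, 342, 344, 345, 345, 345, 345, 345, 346, 346, 346, 346, 346, 346, 346, 347, 347, 347, 347, 347, 347, 347, 347, 347, 348, 348, 348, 348, 348, 348, 347, 345, 334, 271, 206, 171, 206, 247, 277, 291, 304, 307, 307, 307, 307, 306, 306, 306, 306, 306, 307, 307, 307, 306, 305, 305, 305]
```

The cap edge now puts the line at -0.4 mm and the stub puts it at +0.7 mm, against the mouth at +0.7 mm. That is flush to about 1 mm, and no bright tube shows beyond the line. I'm handing in.

```bash
python3 -c "
from plant import r
print(r.get_state()['contact_force']);print(r.close_job())"
```

```text
[0.36447664 1.27205108 1.03196806]
the job is handed in; nothing more can be done
None
```

The job is handed in: the cartridge was ejected, laid down, retaken farther back and loaded in the feeder, with the dark line measured flush to about 1 mm; I let go once about 4 mm short, regripped and pushed it home.

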